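# Eject sample capsules, sort them by weight and start the run

## Robot

A 6-joint arm with a two-finger parallel gripper is mounted at the origin on the work surface. World frame = base frame: x ahead of the robot, y to its left, z up, the work surface at z = 0. Lengths are in mm, angles in rad, forces in N, time in s.
With the tool pointing down it reaches from about 350 to 875 mm from the base axis. Payload 4.2 kg.
Tool frame: the origin (TCP) lies at the very end of the fingers, on their centre line; the grasp point (between the pads) lies 19 mm behind it; z points along the fingers, y is the line along which they close (so a half turn about z gives the same grasp; the last joint's range is limited). The gripper opens to 85 mm and grips with 20 to 120 N. Pads are 22 mm wide; open, the fingers measure 114 mm over their backs; the gripper's body (76 mm by 85 mm) begins 54 mm behind the grasp point. The pads swing forward as they close: fully open they stand 13 mm farther back than shut.
Start: joints at [-1.084, 0.385, 0.008, 0, -1.194, -0.259], TCP at [141.164, -608.828, 203.912] pointing down, gripper open.
Joint ranges: [-3.14, 3.14], [-1.21, 2.06], [-1.07, 1.41], [-3.16, 2.05], [-2.99, -0.16], [-3.1, 3.1]. Speed limits (rad/s): [2.79, 2.79, 3.14, 3.14, 3.14, 3.14].

## Interface

Orientations are given as a unit quaternion [x, y, z, w].
In Python, from bench import arm gives the robot as it stands.
- The arm moves only by the tool servo_tool, never from a script. Its argument "rows" is a list that holds one entry, the list of rows, each a list of 7 numbers: the finger opening in mm, from 0 to 85.4, then the shift along the tool's x, y, z in mm, then the turn, a rotation vector about the tool's x, y, z in rad. A call has 1 to 10 rows; each row is the pose to reach, as a shift and turn from the pose commanded when the call began, along the tool's axes at that moment; what a row does not reach only later rows make up. A row lasts 1/8 s, in which the tool goes at most 62.5 mm and 10.7 degrees, less where a joint would pass 70% of its speed; a pose out of reach is approached as far as the arm can. A call with a gripper value outside its range is refused whole. The fingers move at their own pace and stop on an object; the grip force is fixed at half the most. Time passes only in rows, so rows that repeat a pose let the fingers close. It gives the time, the measured TCP pose, the force, the opening and the grip force at its end, in the units of the state.
- arm.read_state(): the state, without advancing time (a new reading comes with each control period).
- arm.get_image(name): name is "side" or "top" or "wrist"; returns the picture (420x560x3 uint8, red, green, blue); there is no depth.
- arm.camera_params(name): a dict with "intrinsics" (3x3 intrinsics, pixels), "R" (3x3) and "t" (3): a world point X has camera coordinates R X + t. Camera axes: x right, y down, z forward; pixel columns grow to the right and rows downward; lengths in mm; the calibration is good to about 2 mm. A picture is of the moment at which its call begins: read the wrist's pose just before it. camera_params takes no time and is no camera call; for the wrist camera it gives the pose at the moment of the call.
- arm.job_done(): hands the job in; it is judged then, once.
The state is a dict: "clock": time; "joints": joint angles; "joint_vel": joint speeds; "joint_efforts": joint torques, N m; "position": TCP position; "ee_rot": TCP orientation; "contact_force": force on the tool from outside, world axes, zero at the start; "wrist_torque": the same for the moment, N m; "gripper_width": finger opening in mm; "grasp_force": force on a finger pad.
Only numpy, scipy, OpenCV 4.12 (cv2) and the standard library are available. Lean on these libraries where they do the work, as an engineer would, in place of code of your own. Each camera call takes 0.05 s, during which the arm holds its last target. There are 200 camera calls.

## Task

Clear the ejector stand: press a well's blue key fully down so that its pin pushes the sunken capsule up, grip the raised capsule, feel by its weight whether it is full (heavy) or empty (light), and set full ones in the white tray and empty ones in the green tray. Sort any loose capsule on the bench in the same way, and when every capsule lies in its tray press the red button fully to start the run. Leave the other things on the bench where they are.

Things in the scene. Friction and masses are not known exactly. Their poses are not given: they have to be found in the camera images.
- stand: fixed ejector stand: base 190 x 280 x 12 mm, white block 62 mm (x) x 262 mm (y), top 88 mm above the bench. Origin on the bench under the block's middle; x points away from the keys. Four square wells, 38 mm wide and deep: wells 1, 2, 3, 4 centred at stand x = 0, y = +90, +30, -30, -90 mm. A capsule in a well lies 2 mm below the block's top: no grip until raised
- pad1 (a point): middle of the top of key 1's blue pad. Pads are 42 mm (stand x) x 36 mm (y), centred at stand x = -105 mm and the y of their well, top 90 mm above the bench when up, about 22 mm lower fully down; each turns on an axle along y at stand x = -48 mm, 75 mm above the bench
- key1 (a joint): angle of the blue key of well 1, rad: 0 up, 0.40 fully down (hard stop). Pressing its pad takes 6 to 12 N and drives a brass pin up through the hole in the well's floor; fully down, the capsule stands 20 mm proud of the block. The key is stiff and stays where it is left
- key2 (a joint): angle of the blue key of well 2, rad: 0 up, 0.40 fully down (hard stop). Pressing its pad takes 6 to 12 N and drives a brass pin up through the hole in the well's floor; fully down, the capsule stands 20 mm proud of the block. The key is stiff and stays where it is left
- key3 (a joint): angle of the blue key of well 3, rad: 0 up, 0.40 fully down (hard stop). Pressing its pad takes 6 to 12 N and drives a brass pin up through the hole in the well's floor; fully down, the capsule stands 20 mm proud of the block. The key is stiff and stays where it is left
- key4 (a joint): angle of the blue key of well 4, rad: 0 up, 0.40 fully down (hard stop). Pressing its pad takes 6 to 12 N and drives a brass pin up through the hole in the well's floor; fully down, the capsule stands 20 mm proud of the block. The key is stiff and stays where it is left
- capsule_a: sample capsule, upright octagonal prism 36 mm across flats (39 across corners), 36 mm tall, orange with a grey lid; origin at the centre of its underside, z up to the lid, x and y square to flats. Full ones (metal slug inside) weigh 255 to 345 g, empty ones 75 to 105 g; they look alike. It starts in one of the wells, or is absent
- capsule_b: sample capsule, upright octagonal prism 36 mm across flats (39 across corners), 36 mm tall, orange with a grey lid; origin at the centre of its underside, z up to the lid, x and y square to flats. Full ones (metal slug inside) weigh 255 to 345 g, empty ones 75 to 105 g; they look alike. It starts in one of the wells, or is absent
- capsule_c: sample capsule, upright octagonal prism 36 mm across flats (39 across corners), 36 mm tall, orange with a grey lid; origin at the centre of its underside, z up to the lid, x and y square to flats. Full ones (metal slug inside) weigh 255 to 345 g, empty ones 75 to 105 g; they look alike. It starts in one of the wells, or is absent
- capsule_d: sample capsule, upright octagonal prism 36 mm across flats (39 across corners), 36 mm tall, orange with a grey lid; origin at the centre of its underside, z up to the lid, x and y square to flats. Full ones (metal slug inside) weigh 255 to 345 g, empty ones 75 to 105 g; they look alike. It starts in one of the wells, or is absent
- capsule_e: sample capsule, upright octagonal prism 36 mm across flats (39 across corners), 36 mm tall, orange with a grey lid; origin at the centre of its underside, z up to the lid, x and y square to flats. Full ones (metal slug inside) weigh 255 to 345 g, empty ones 75 to 105 g; they look alike. It starts standing loose on the bench to one side behind the trays, or is absent
- capsule_f: sample capsule, upright octagonal prism 36 mm across flats (39 across corners), 36 mm tall, orange with a grey lid; origin at the centre of its underside, z up to the lid, x and y square to flats. Full ones (metal slug inside) weigh 255 to 345 g, empty ones 75 to 105 g; they look alike. It starts standing loose on the bench to one side behind the trays, or is absent
- white_tray: white plastic tray, for full capsules: fixed, open on top, 200 mm (x) x 115 mm (y) outside, walls 4 mm thick and 35 mm tall, floor 4 mm thick; origin at the centre of its underside. The two trays may have changed sides
- green_tray: green plastic tray, for empty capsules: fixed, open on top, 200 mm (x) x 115 mm (y) outside, walls 4 mm thick and 35 mm tall, floor 4 mm thick; origin at the centre of its underside. The two trays may have changed sides
- start_top (a point): centre of the top of the red start button (32 mm across, on a grey console 30 mm tall behind the stand), 52 mm above the bench
- start (a joint): travel of the red button, m: 0 up, 0.006 fully down; needs 5 N, springs back
- white_floor: the floor panel of the white tray, fixed in it, 192 x 107 x 4 mm, same origin and axes as the tray
- green_floor: the floor panel of the green tray, fixed in it, 192 x 107 x 4 mm, same origin and axes as the tray
- beaker: clear glass beaker, 60 mm across, 70 mm tall; bystander, origin on its underside
- jar: amber glass jar, 56 mm across, 70 mm tall; bystander, origin on its underside
- cone: copper cone, 50 mm across, 24 mm tall; bystander, origin on its underside
- driver: screwdriver lying on the bench; bystander, origin on its underside

How it is judged:
By the outcome, as a careful person would: the job done as asked, in the order asked, and still so for the second after the job is handed in, with the robot touching nothing.
Of capsule_a, capsule_b, capsule_c, capsule_d only 3 to 4 are there at a start; the rules pass over those that are not, and their reading is None.
Of capsule_e, capsule_f only 1 to 2 are there at a start; the rules pass over those that are not, and their reading is None.
At some moment in a run one of capsule_e, capsule_f may be knocked a few centimetres aside while the robot is not near it.
Once in a run the grip may slacken for a moment while it holds something.
It also fails if it takes over 210 s, if anything falls off the work surface, if the arm or the gripper's body presses on something with over 40 N, if the wrist force passes 120 N, or if a joint passes its speed limit or range.

## Working session

There is one attempt and no reset: what is moved stays moved. The work goes in short steps, Python scripts to look and compute and a tool call to move; the robot and the scene stay as the last step left them, time stands still between calls to the robot, and variables do not carry over. Pictures are saved under pics/ and viewed, at most 14 in all, crops included, and the job is handed in when it is done.

Besides the shell and the picture viewer there is one more tool, called after ">>>" as name([rows], argument=value, ...), one row to a line, values as JSON. servo_tool: Moves the arm, as the interface text tells. Its arguments: {"type":"object","properties":{"rows":{"type":"array"}},"required":["rows"]}

```bash
ls; mkdir -p pics; python3 - <<'E'
from bench import arm
import cv2, numpy as np
s=arm.read_state(); print(s['clock'],s['position'],s['ee_rot'],s['gripper_width'])
for n in ['side','top']:
    im=arm.get_image(n); cv2.imwrite(f'pics/{n}0.png',im[:,:,::-1])
    p=arm.camera_params(n); print(n,{k:np.round(v,3).tolist() for k,v in p.items()})
E
```

```text
pics
0.0 [ 141.02514709 -608.24244515  202.81827366] [-1.13562051e-01  9.93530323e-01  1.06352796e-03 -1.65617555e-04] 85.74562074836575
side {'intrinsics': [[402.104, 0.0, 284.527], [0.0, 402.104, 206.97], [0.0, 0.0, 1.0]], 'R': [[-0.941, -0.338, -0.02], [-0.147, 0.46, -0.876], [0.305, -0.821, -0.483]], 't': [584.275, 168.503, 1013.626]}
top {'intrinsics': [[471.091, 0.0, 275.805], [0.0, 471.091, 212.661], [0.0, 0.0, 1.0]], 'R': [[-0.015, -1.0, 0.004], [-0.99, 0.014, -0.144], [0.144, -0.006, -0.99]], 't': [-0.503, 613.82, 1192.752]}
```

View pics/top0.png

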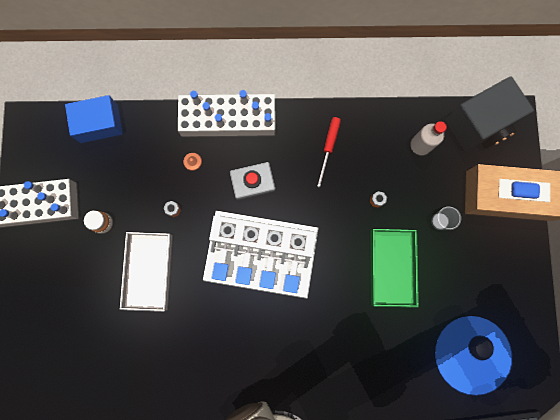

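View pics/side0.png

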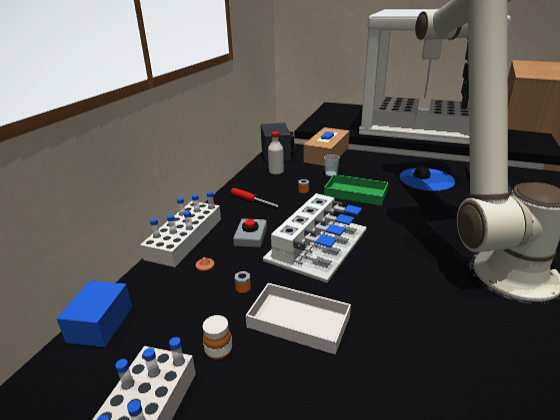

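The top view shows four occupied wells at (228,230), (251,234), (274,238) and (298,242), with blue pads below them at (221,271) to (291,283). Two loose capsules stand at (171,209) and (379,199). The white tray is at (147,271), the green tray at (395,268) and the red button at (252,179). The side view agrees.

```bash
cat > h.py <<'E'
import numpy as np, cv2
from scipy.spatial.transform import Rotation as Rot
from bench import arm
def ray(p,uv,z):
    K,R,t=np.array(p['intrinsics']),np.array(p['R']),np.array(p['t'])
    c=-R.T@t; d=R.T@np.linalg.inv(K)@np.array([uv[0],uv[1],1.]); return c+d*(z-c[2])/d[2]
def blobs(mask,amin=20):
    n,l,s,c=cv2.connectedComponentsWithStats(mask.astype(np.uint8)); return [(c[i],s[i,4],l==i) for i in range(1,n) if s[i,4]>=amin]
def delta(pos,yaw=None,P=None,q=None):
    """shift in tool axes & turn about tool z to bring TCP to pos; yaw = world angle of tool y axis (mod pi)"""
    s=arm.read_state(); P=s['position'] if P is None else P; R=Rot.from_quat(s['ee_rot'] if q is None else q)
    d=R.inv().apply(np.array(pos)-P); y=R.apply([0,1,0]); a=np.arctan2(y[1],y[0]); out=np.round(d,1).tolist()
    if yaw is not None:
        w=(yaw-a+np.pi/2)%np.pi-np.pi/2; out.append(round(-w,3))
    return out
E
python3 - <<'E'
from h import *
im=cv2.imread('pics/top0.png').astype(int); p=arm.camera_params('top')
b,g,r=im[...,0],im[...,1],im[...,2]
def rep(n,m,z,amin=30):
    for c,a,l in blobs(m,amin):
        print(n,np.round(c,1),a,np.round(ray(p,c,z),1)[:2])
rep('blue',(b>150)&(r<80)&(g<130),90,60)
rep('red',(r>150)&(g<60)&(b<60),52)
rep('green',(g>120)&(r<80)&(b<100),10,200)
pads=[]
roi=np.zeros_like(b,bool); roi[205:305,195:325]=1
m=roi&(im.min(2)>110)
cs=max(blobs(m,500),key=lambda t:t[1]); 
print('stand',cv2.minAreaRect(np.argwhere(cs[2])[:,::-1].astype(np.float32)))
big=cv2.resize(cv2.imread('pics/top0.png')[165:310,115:425],None,fx=2.58,fy=2.58,interpolation=cv2.INTER_CUBIC); cv2.imwrite('pics/crop0.png',big)
for nm,(x0,x1,y0,y1) in dict(white=(115,180,225,320)).items():
    q=np.zeros_like(b,bool); q[y0:y1,x0:x1]=1
    cs=max(blobs(q&(im.min(2)>110),500),key=lambda t:t[1]); print(nm,cs[0],cv2.minAreaRect(np.argwhere(cs[2])[:,::-1].astype(np.float32)),ray(p,cs[0],10))
cs=max(blobs((g>120)&(r<80)&(b<100),500),key=lambda t:t[1]); print('green',cv2.minAreaRect(np.argwhere(cs[2])[:,::-1].astype(np.float32)))
for uv in [(171,208),(379,198.5)]: print('loose',ray(p,uv,36))
for uv in [(228,230),(251,234),(274,238),(298,242)]: print('well',ray(p,uv,86))
print(arm.read_state()['contact_force'])
E
```

```text
blue [ 83.6 115.7] 789 [869.  487.3]
blue [526.4 189. ] 263 [ 659.2 -649.6]
blue [483.1 359.7] 2119 [ 240.1 -505.8]
red [331.6 134.6] 186 [ 821.5 -161.6]
stand ((260.25677490234375, 253.95944213867188), (106.6949462890625, 71.84235382080078), 9.462322235107422)
white [145.93333333 271.16819572] ((144.4923858642578, 271.10662841796875), (45.59811019897461, 79.084228515625), 4.085616588592529) [466.95088198 336.76995877  10.        ]Traceback (most recent call last):
  File "<stdin>", line 19, in <module>
ValueError: max() iterable argument is empty
```

View pics/crop0.png

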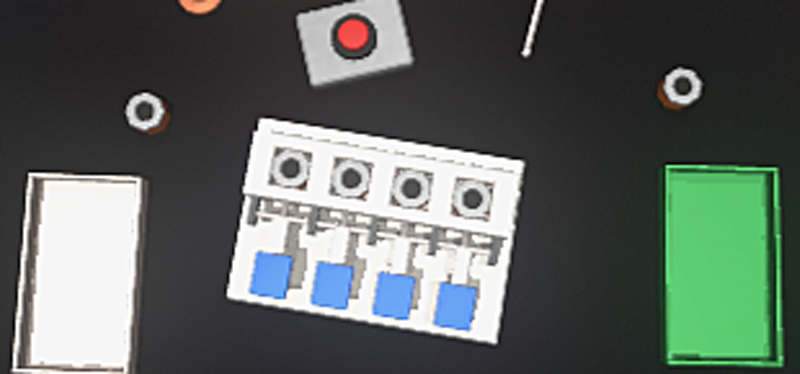

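The crop confirms all four wells are filled: dark lid centres at about (291,167), (351,178), (412,189) and (474,199). The pads are at (272,275) to (456,306). Next I'll measure with hue masks.

```bash
cat > m1.py <<'E'
from h import *
im=cv2.imread('pics/top0.png'); p=arm.camera_params('top')
hsv=cv2.cvtColor(im,cv2.COLOR_BGR2HSV).astype(int); H,S,V=[hsv[...,i] for i in range(3)]
yy,xx=np.mgrid[:420,:560]
def box(x0,x1,y0,y1): return (xx>=x0)&(xx<x1)&(yy>=y0)&(yy<y1)
P=[]
for c,a,l in blobs((H>100)&(H<125)&(S>130)&(V>120)&box(195,325,250,305),60):
    X=ray(p,c,90); P.append(X); print('pad',np.round(c,1),a,np.round(X,1))
for c,a,l in blobs(((H<8)|(H>172))&(S>150)&(V>120)&box(235,270,165,195),30): print('red',c,a,ray(p,c,52))
W=[]
for uv in [(291,167),(351,178),(412,189),(474,199)]:
    W.append(ray(p,(uv[0]/2.58+115-.3,uv[1]/2.58+165-.3),86)); print('well',W[-1])
for n,m in dict(green=(H>50)&(H<75)&(S>100)&(V>60)&box(360,430,220,315),white=(S<60)&(V>110)&box(110,180,225,320)).items():
    c,a,l=max(blobs(m,200),key=lambda t:t[1]); r=cv2.minAreaRect(np.argwhere(l)[:,::-1].astype(np.float32)); bx=cv2.boxPoints(r)
    Q=np.array([ray(p,u,35)[:2] for u in bx]); print(n,a,r,Q.mean(0).round(1),np.linalg.norm(Q-np.roll(Q,1,0),axis=1).round(1),Q.round().tolist())
for b in [(160,182,198,215),(370,388,188,205)]:
    c,a,l=max(blobs((S<70)&(V>70)&box(*b),10),key=lambda t:t[1]); c=cv2.minEnclosingCircle(np.argwhere(l)[:,::-1].astype(np.float32)); print('loose',c,a,ray(p,c[0],36).round(1))
P=np.array(P);W=np.array(W)
print('axis pads',np.polyfit(P[:,1],P[:,0],1),'wells',np.polyfit(W[:,1],W[:,0],1),(P.mean(0)-W.mean(0)), np.linalg.norm(P[0]-P[-1]),np.linalg.norm(W[0]-W[-1]))
E
python3 m1.py
```

```text
pad [219.8 271.4] 224 [461.8 132.2  90. ]
pad [243.5 275.3] 223 [451.2  73.5  90. ]
pad [267.3 279.4] 219 [440.3  14.6  90. ]
pad [291.1 283.5] 222 [429.4 -44.2  90. ]
red [251.4954955  177.87387387] 111 [706.23152793  53.56199547  52.        ]
well [566.66529797 113.51294722  86.        ]
well [555.03937624  54.94383493  86.        ]
well [543.4248812   -4.47360511  86.        ]
well [532.79744493 -64.75822173  86.        ]
green 3374 ((394.5, 268.0), (78.0, 47.0), 90.0) [ 466.4 -316.4] [201.9 124.  202.1 121.1] [[568.0, -260.0], [566.0, -384.0], [365.0, -372.0], [366.0, -251.0]]
white 3320 ((144.49746704101562, 271.0355529785156), (45.59811019897461, 79.22672271728516), 4.085616588592529) [468.  333.7] [117.2 203.9 120.  203.7] [[371.0, 397.0], [575.0, 389.0], [565.0, 269.0], [361.0, 280.0]]
loose ((170.54054260253906, 207.8918914794922), 7.5414137840271) 142 [631.6 268.9  36. ]
loose ((379.1717529296875, 198.0954132080078), 7.420449256896973) 132 [ 650.3 -284.6   36. ]
axis pads [1.83638105e-01 4.37591059e+02] wells [1.90496462e-01 5.44756249e+02] [-103.80542537   19.22201812    4.        ] 179.2761398898435 181.45975077017127
```

```bash
cat >> h.py <<'E'
TH=-0.1833; O=np.array([549.2,24.9]); C,S_=np.cos(TH),np.sin(TH)
def s2w(x,y): return O+np.array([C*x-S_*y,S_*x+C*y])
def w2s(w): d=np.array(w[:2])-O; return np.array([C*d[0]+S_*d[1],-S_*d[0]+C*d[1]])
YAW=TH+np.pi/2
def st():
    s=arm.read_state(); R=Rot.from_quat(s['ee_rot']); y=R.apply([0,1,0])
    print('t',round(s['clock'],2),'stand xy',w2s(s['position']).round(1),'z',round(s['position'][2],1),'yawerr',round(np.arctan2(y[1],y[0])-YAW,3),'F',np.round(s['contact_force'],2),'w',round(s['gripper_width'],1),'gf',round(s['grasp_force'],1))
E
python3 - <<'E'
from h import *
st()
a,b=s2w(-110,90)
print(delta([a,b,115],YAW,P=np.array([141.164,-608.828,203.912])))
for n,w in dict(white=(468,333.7),green=(466.4,-316.4),l1=(631.6,268.9),l2=(650.3,-284.6),red=(706.2,53.6),cone=ray(arm.camera_params('top'),(193,161),12),jar=ray(arm.camera_params('top'),(98,222),50),beaker=ray(arm.camera_params('top'),(446,218),35)).items(): print(n,w2s(w).round(1))
E
```

```text
t 0.1 stand xy [-285.9 -697. ] z 202.9 yawerr 0.411 F [-0.58  0.08  0.15] w 85.2 gf 0.0
[-475.6, 651.6, 90.1, np.float64(0.411)]
white [-136.1  288.8]
green [ -19.2 -350.7]
l1 [ 36.5 254.9]
l2 [ 155.8 -285.9]
red [149.1  56.8]
cone [177.  226.2]
jar [-33.3 430. ]
beaker [ 132.9 -467.9]
```

>>> servo_tool([
  [[0,-32,43,0,0,0,0.1],[0,-64,87,0,0,0,0.2],[0,-96,131,0,0,0,0.3],[0,-128,174,0,0,0,0.411],[0,-160,219,0,0,0,0.411],[0,-192,263,0,0,0,0.411],[0,-224,307,0,0,0,0.411],[0,-256,351,0,0,0,0.411],[0,-285,390,0,0,0,0.411],[0,-285,390,0,0,0,0.411]],
])

```text
clock: 1.35
position: [331.6, -162.2, 204.0]
ee_rot: [0.088, 0.996, 0.0, 0.0]
contact_force: [-0.6, 0.2, -0.7]
gripper_width: -0.0
grasp_force: 0.0
```

```bash
python3 -c "
from h import *
st()"
```

```text
t 1.35 stand xy [-179.9 -223.6] z 204.0 yawerr 0.006 F [-0.6   0.18 -0.69] w -0.0 gf 0.0
```

>>> servo_tool([
  [[0,-14,60,0,0,0,0],[0,-28,120,10,0,0,0],[0,-42,180,20,0,0,0],[0,-56,240,40,0,0,0],[0,-70,290,60,0,0,0],[0,-70,314,90,0,0,0],[0,-70,314,104,0,0,0],[0,-70,314,108,0,0,0],[0,-70,314,112,0,0,0],[0,-70,314,114,0,0,0]],
])

```text
clock: 2.6
position: [457.1, 130.9, 90.6]
ee_rot: [0.092, 0.996, 0.0, 0.001]
contact_force: [-0.2, 0.2, -1.0]
gripper_width: 0.1
grasp_force: 0.0
```

```bash
python3 -c "
from h import *
st()
im=arm.get_image('wrist'); cv2.imwrite('pics/w1.png',im[:,:,::-1])"
```

```text
t 2.6 stand xy [-109.9   87.4] z 90.6 yawerr -0.001 F [-0.18  0.2  -1.02] w 0.1 gf 0.0
```

View pics/w1.png

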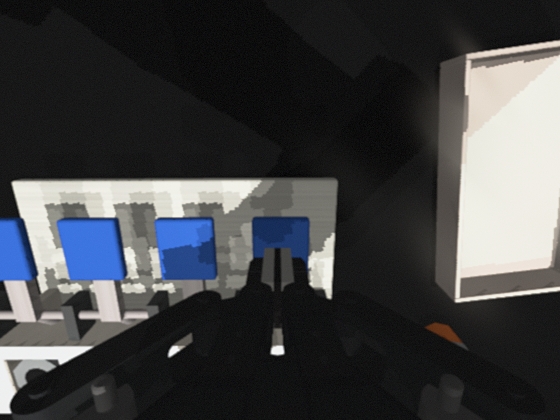

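The wrist view shows the closed fingertips at (278,255), over pad 1 at (280,240), well aligned. I'll press it in steps.

>>> servo_tool([
  [[0,0,0,4,0,0,0],[0,0,0,8,0,0,0],[0,0,0,11,0,0,0],[0,0,0,14,0,0,0],[0,0,0,17,0,0,0],[0,0,0,19,0,0,0],[0,0,0,20,0,0,0],[0,0,0,20,0,0,0]],
])

```text
clock: 3.65
position: [456.7, 131.5, 69.9]
ee_rot: [0.091, 0.996, -0.0, -0.0]
contact_force: [-0.2, -1.2, 0.4]
gripper_width: -0.1
grasp_force: 0.0
```

>>> servo_tool([
  [[0,0,0,1,0,0,0],[0,0,0,2,0,0,0],[0,0,0,3,0,0,0],[0,0,0,3,0,0,0]],
])

```text
clock: 4.15
position: [456.7, 131.4, 66.8]
ee_rot: [0.091, 0.996, -0.0, -0.0]
contact_force: [0.2, 0.3, -0.6]
gripper_width: 0.2
grasp_force: 0.0
```

>>> servo_tool([
  [[0,0,0,1,0,0,0],[0,0,0,2,0,0,0]],
])

```text
clock: 4.4
position: [456.7, 131.5, 64.9]
ee_rot: [0.091, 0.996, 0.0, -0.0]
contact_force: [0.0, -0.3, -0.3]
gripper_width: -0.3
grasp_force: 0.0
```

```bash
python3 -c "
from h import *
st()
a=arm.get_image('wrist')
b=arm.get_image('side')[150:300,220:400]; b=cv2.resize(b,None,fx=2.8,fy=2.8); b=np.vstack([b,np.zeros((0,b.shape[1],3),np.uint8)])[:420]
st()
cv2.imwrite('pics/c2.png',cv2.resize(np.hstack([a,b]),(800,317))[:,:,::-1])"
```

```text
t 4.4 stand xy [-110.3   87.9] z 64.9 yawerr 0.0 F [ 0.02 -0.32 -0.29] w -0.3 gf 0.0
t 4.5 stand xy [-110.4   87.9] z 64.8 yawerr 0.0 F [0.47 0.34 0.78] w 0.2 gf 0.0
```

View pics/c2.png

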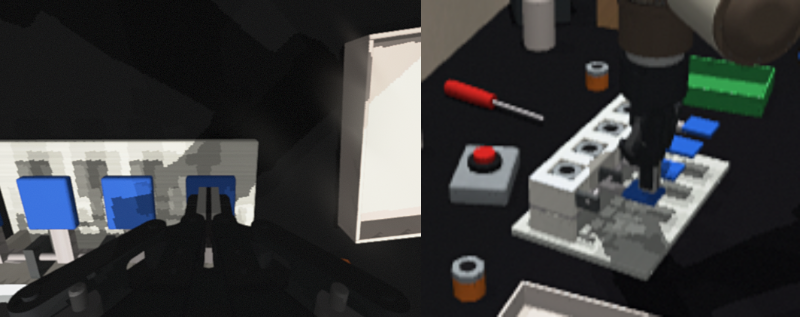

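```bash
python3 - <<'E'
from h import *
im=arm.get_image('side'); cv2.imwrite('pics/side1.png',im[:,:,::-1]); w=arm.get_image('wrist'); cv2.imwrite('pics/w2.png',w[:,:,::-1])
P=arm.camera_params('side')
def proj(X): K,R,t=[np.array(P[k]) for k in('intrinsics','R','t')]; q=K@(R@X+t); return (q[:2]/q[2]).round(1)
for y in (90,30): print('pad up',y,proj(np.r_[s2w(-105,y),90]),'down',proj(np.r_[s2w(-106,y),66.6]),'cap up',proj(np.r_[s2w(0,y),108]),'cap dn',proj(np.r_[s2w(0,y),86]))
for f in ('side0','side1'):
    h=cv2.cvtColor(cv2.imread(f'pics/{f}.png'),cv2.COLOR_BGR2HSV).astype(int)
    m=(h[...,0]>100)&(h[...,0]<125)&(h[...,1]>130)&(h[...,2]>50); m[:,:300]=0;m[:,380:]=0;m[:180]=0;m[270:]=0
    for c,a,l in blobs(m,15): print(f,c.round(1),a)
o=cv2.resize(im[170:290,230:390],None,fx=5,fy=5,interpolation=cv2.INTER_CUBIC); cv2.imwrite('pics/c3.png',o[:,:,::-1])
E
```

```text
pad up 90 [325.7 240.1] down [325.8 248. ] cap up [289.  223.5] cap dn [289.1 230.7]
pad up 30 [335.5 228.9] down [335.5 236.5] cap up [300.  213.4] cap dn [300.  220.4]
side0 [352.5 209.4] 140
side0 [344.  218.7] 140
side0 [335.  229.4] 140
side0 [325.5 240.5] 164
side1 [352.5 209.4] 140
side1 [344.8 218.8] 128
side1 [338.3 229.9] 83
side1 [324.8 241.5] 114
```

View pics/c3.png

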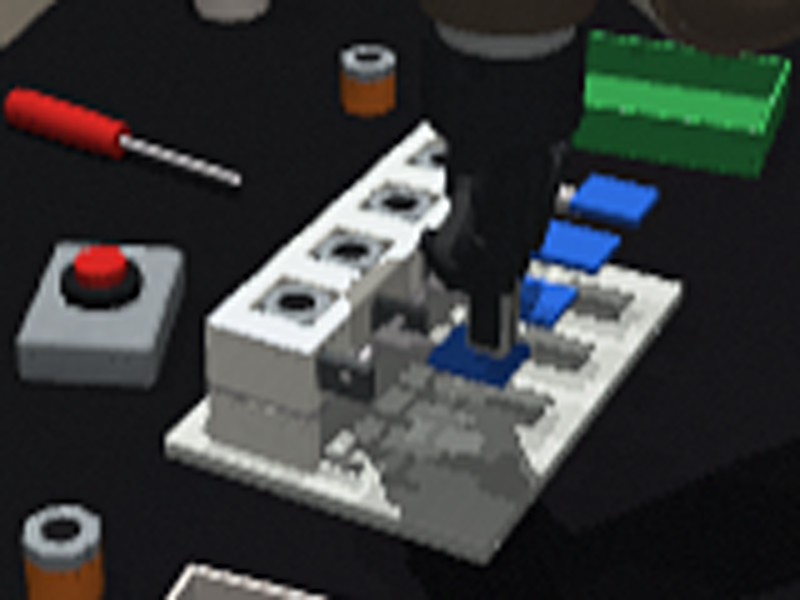

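The fingertip, at about (490,350) in the crop, is just reaching the pad and the capsule is still sunken. The real tip seems to sit higher than the reported TCP. I'll go on gently and watch the force.

>>> servo_tool([
  [[0,0,0,1,0,0,0],[0,0,0,2,0,0,0],[0,0,0,3,0,0,0],[0,0,0,4,0,0,0]],
])

```text
clock: 5.1
position: [456.6, 131.5, 61.7]
ee_rot: [0.091, 0.996, -0.0, -0.0]
contact_force: [-3.6, 0.3, 8.2]
gripper_width: -0.4
grasp_force: 3.9
```

>>> servo_tool([
  [[0,0,0,1,0,0,0],[0,0,0,2,0,0,0],[0,0,0,3,0,0,0]],
])

```text
clock: 5.48
position: [456.1, 131.5, 59.1]
ee_rot: [0.091, 0.996, -0.0, -0.0]
contact_force: [-7.6, 2.6, 11.4]
gripper_width: 0.1
grasp_force: 6.1
```

```bash
python3 - <<'E'
from h import *
st()
im=arm.get_image('side')
o=cv2.resize(im[170:290,230:390],None,fx=5,fy=5,interpolation=cv2.INTER_CUBIC); cv2.imwrite('pics/c4.png',o[:,:,::-1])
E
```

```text
t 5.47 stand xy [-111.    87.9] z 59.1 yawerr 0.0 F [-7.61  2.58 11.39] w 0.1 gf 6.1
```

View pics/c4.png

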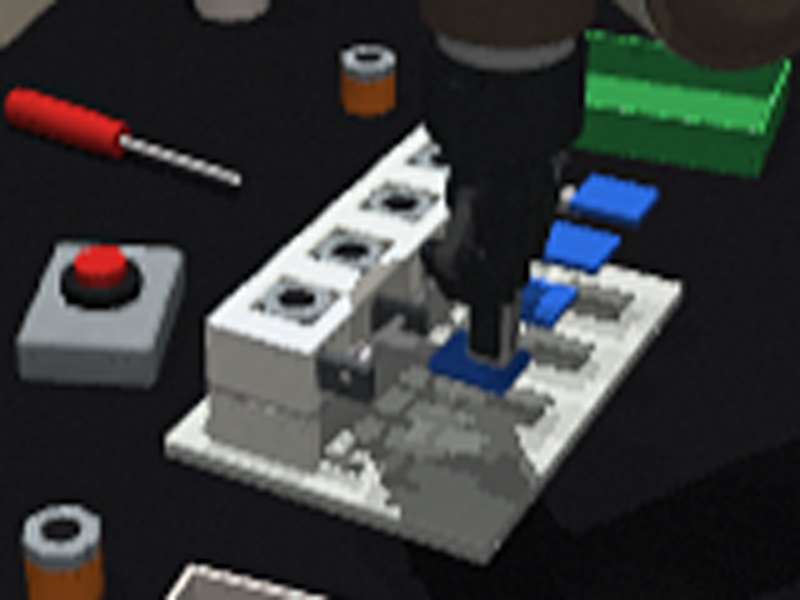

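The pad is slightly lower, at (480,360), and the lid slightly higher, at (295,298), so the key is moving. I'll keep pressing.

>>> servo_tool([
  [[0,0,0,1.5,0,0,0],[0,0,0,3,0,0,0],[0,0,0,4.5,0,0,0],[0,0,0,6,0,0,0],[0,0,0,7.5,0,0,0],[0,0,0,9,0,0,0]],
])

```text
clock: 6.28
position: [455.0, 131.6, 49.6]
ee_rot: [0.092, 0.996, -0.0, -0.001]
contact_force: [-8.7, 4.7, 11.3]
gripper_width: 0.2
grasp_force: 6.3
```

>>> servo_tool([
  [[0,1,0,1.5,0,0,0],[0,2,0,3,0,0,0],[0,2,0,4.5,0,0,0],[0,2,0,6,0,0,0],[0,2,0,7,0,0,0],[0,2,0,8,0,0,0]],
])

```text
clock: 7.02
position: [455.1, 131.8, 42.2]
ee_rot: [0.091, 0.996, -0.0, 0.0]
contact_force: [-3.0, -0.6, 9.7]
gripper_width: -0.1
grasp_force: 5.2
```

>>> servo_tool([
  [[0,0,0,1,0,0,0],[0,0,0,2,0,0,0],[0,0,0,3,0,0,0]],
])

```text
clock: 7.4
position: [455.4, 131.8, 39.3]
ee_rot: [0.091, 0.996, 0.0, 0.001]
contact_force: [-3.7, -1.7, 15.3]
gripper_width: -0.4
grasp_force: 7.7
```

>>> servo_tool([
  [[0,0,0,1,0,0,0],[0,0,0,1.5,0,0,0]],
])

```text
clock: 7.65
position: [455.5, 131.8, 39.1]
ee_rot: [0.091, 0.996, -0.0, 0.001]
contact_force: [-6.7, -1.5, 23.4]
gripper_width: 0.1
grasp_force: 12.0
```

```bash
python3 - <<'E'
from h import *
st()
im=arm.get_image('side')
o=cv2.resize(im[170:290,230:390],None,fx=5,fy=5,interpolation=cv2.INTER_CUBIC); cv2.imwrite('pics/c5.png',o[:,:,::-1])
w=arm.get_image('wrist'); cv2.imwrite('pics/w5.png',w[:,:,::-1])
print({k:np.round(v,3).tolist() for k,v in arm.camera_params('wrist').items()})
E
```

```text
t 7.65 stand xy [-111.7   88.1] z 39.1 yawerr 0.002 F [-6.69 -1.52 23.39] w 0.1 gf 12.0
{'intrinsics': [[295.721, 0.0, 277.075], [0.0, 295.721, 208.617], [0.0, 0.0, 1.0]], 'R': [[0.18, 0.984, 0.0], [0.941, -0.173, 0.29], [0.286, -0.052, -0.957]], 't': [-212.571, -397.175, 99.379]}
```

View pics/c5.png

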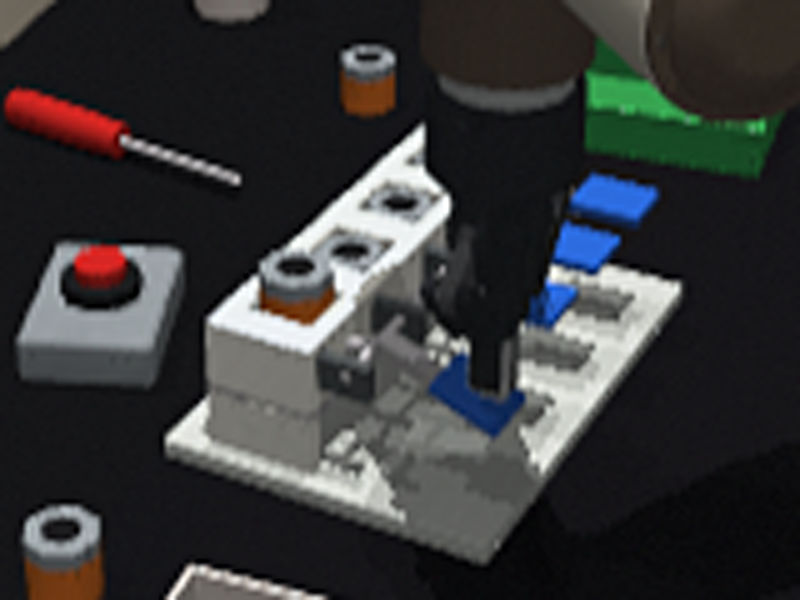

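The key hit its stop at 23 N, and capsule 1 is up with its lid at (296,262). The tip touched about 26 mm lower in reported z than expected, so I'll check the height scale from the wrist picture.

```bash
python3 - <<'E'
from h import *
p=arm.camera_params('wrist')
im=cv2.imread('pics/w5.png'); h=cv2.cvtColor(im,cv2.COLOR_BGR2HSV).astype(int)
m=(h[...,0]>100)&(h[...,0]<125)&(h[...,1]>130)&(h[...,2]>100)
for c,a,l in blobs(m,200):
    ys,xs=np.where(l); print(c.round(1),a,'x',xs.min(),xs.max(),'y',ys.min(),ys.max(),'z90',w2s(ray(p,c,90)).round(1),'z64',w2s(ray(p,c,64)).round(1))
E
```

```text
[305.4 256. ] 242 x 298 311 y 241 283 z90 [-126.   101.4] z64 [-113.3  104.2]
[ 31.3 299.9] 4956 x 0 71 y 259 337 z90 [-103.1  -26.6] z64 [-85.5 -51.5]
[143.8 287.5] 3948 x 108 187 y 258 332 z90 [-109.9   27.1] z64 [-93.7  13.8]
```

View pics/w5.png

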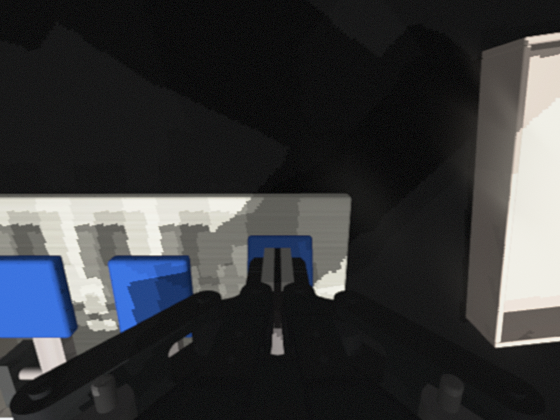

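Heights in the wrist picture agree with the cameras (pads at 90), so the shut fingertips really end about 27 mm behind the reported TCP. I'll lift, open over capsule 1, and check by sight before descending.

>>> servo_tool([
  [[0,0,0,-40,0,0,0],[0,0,0,-90,0,0,0],[60,-40,1,-95,0,0,0],[60,-80,2,-95,0,0,0],[60,-112,2,-95,0,0,0],[60,-112,2,-95,0,0,0],[60,-112,2,-75,0,0,0],[60,-112,2,-65,0,0,0],[60,-112,2,-65,0,0,0]],
])

```text
clock: 8.88
position: [564.2, 113.2, 100.7]
ee_rot: [0.091, 0.996, -0.001, -0.001]
contact_force: [-0.0, 1.0, 0.9]
gripper_width: 60.0
grasp_force: 0.0
```

```bash
python3 - <<'E'
from h import *
st()
P=arm.camera_params('side'); t=arm.read_state()['position']
def proj(X): K,R,tt=[np.array(P[k]) for k in('intrinsics','R','t')]; q=K@(R@X+tt); return (q[:2]/q[2])
im=arm.get_image('side'); w=arm.get_image('wrist')
o=cv2.resize(im[130:270,220:370],None,fx=4,fy=4,interpolation=cv2.INTER_CUBIC)
for dz in (0,30): print(dz,((proj(t+[0,0,dz])-[220,130])*4).round())
w2=cv2.resize(w,(400,300)); o2=np.zeros((600,800,3),np.uint8); o2[:560,:600]=o; 
cv2.imwrite('pics/c6.png',o[:,:,::-1]); cv2.imwrite('pics/w6.png',w[:,:,::-1])
E
```

```text
t 8.88 stand xy [-1.3 89.6] z 100.7 yawerr 0.001 F [-0.01  1.03  0.85] w 60.0 gf 0.0
0 [278. 384.]
30 [278. 344.]
```

View pics/c6.png

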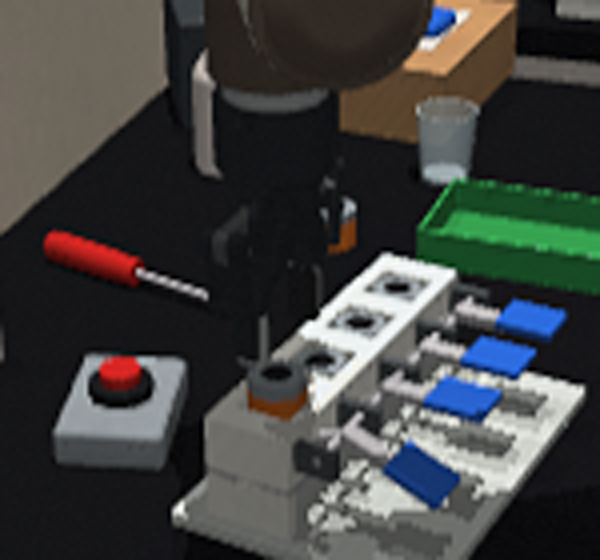

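The side view has the fingertips at about (262,362) and (320,310), above the raised capsule at (277,390). That puts the tips about 35 mm above the reported TCP when open at 60. I'll descend to reported z of about 62 and close.

>>> servo_tool([
  [[60,0,0,10,0,0,0],[60,-1,0,20,0,0,0],[60,-1,0,28,0,0,0],[60,-1,0,34,0,0,0],[60,-1,0,38,0,0,0],[60,-1,0,38,0,0,0]],
])

```text
clock: 9.72
position: [566.1, 113.1, 63.1]
ee_rot: [0.091, 0.996, -0.0, -0.0]
contact_force: [0.3, -0.1, 0.7]
gripper_width: 60.1
grasp_force: 0.0
```

```bash
python3 - <<'E'
from h import *
st()
im=arm.get_image('side')
o=cv2.resize(im[150:270,220:370],None,fx=5,fy=5,interpolation=cv2.INTER_CUBIC)
cv2.imwrite('pics/c7.png',o[:,:,::-1])
E
```

```text
t 9.72 stand xy [ 0.6 89.8] z 63.1 yawerr 0.0 F [ 0.3  -0.06  0.67] w 60.1 gf 0.0
```

View pics/c7.png

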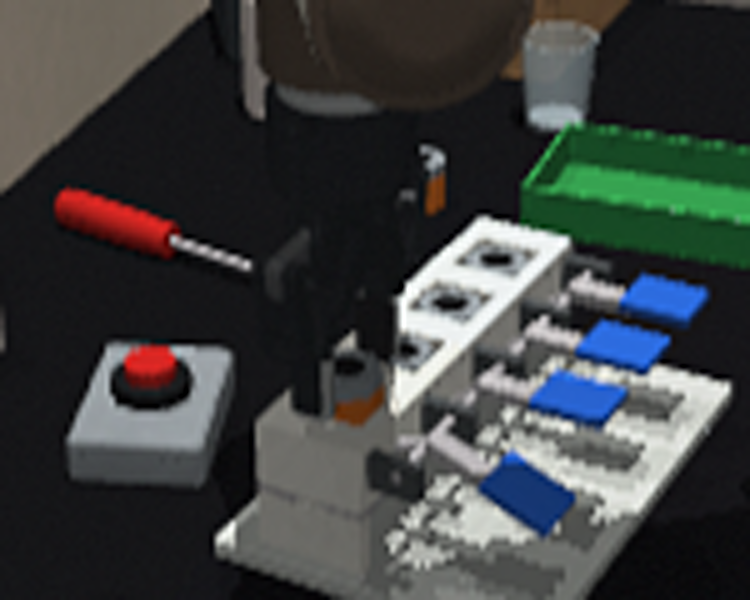

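The fingers straddle the raised capsule, with the near tip at (310,412) just above the block top. I'll close.

>>> servo_tool([
  [[20,0,0,0,0,0,0],[20,0,0,0,0,0,0],[20,0,0,0,0,0,0],[20,0,0,0,0,0,0],[20,0,0,0,0,0,0]],
])

```text
clock: 10.4
position: [566.5, 113.2, 63.8]
ee_rot: [0.091, 0.996, 0.0, 0.0]
contact_force: [-0.5, -0.5, 3.4]
gripper_width: 34.5
grasp_force: 61.9
```

>>> servo_tool([
  [[20,0,0,-4,0,0,0],[20,0,0,-12,0,0,0],[20,0,0,-24,0,0,0],[20,0,0,-36,0,0,0],[20,0,0,-45,0,0,0],[20,0,0,-45,0,0,0],[20,0,0,-45,0,0,0],[20,0,0,-45,0,0,0]],
])

```text
clock: 11.4
position: [565.9, 113.0, 107.9]
ee_rot: [0.092, 0.996, -0.0, -0.001]
contact_force: [0.6, -0.1, -3.5]
gripper_width: 34.1
grasp_force: 61.3
```

```bash
python3 - <<'E'
from h import *
for i in range(4): st(); arm.get_image('wrist')
E
```

```text
t 11.4 stand xy [ 0.3 89.7] z 107.9 yawerr -0.0 F [ 0.62 -0.08 -3.45] w 34.1 gf 61.3
t 11.45 stand xy [ 0.4 89.8] z 107.9 yawerr 0.0 F [-0.51 -0.27 -4.53] w 34.2 gf 61.3
t 11.5 stand xy [ 0.5 89.8] z 108.0 yawerr 0.0 F [ 0.46  0.12 -3.04] w 34.7 gf 61.3
t 11.55 stand xy [ 0.5 89.8] z 108.0 yawerr 0.0 F [ 0.88  1.11 -3.04] w 34.3 gf 61.3
```

Capsule 1 pulls about 3.5 N, so it is full. It goes in the white tray.

>>> servo_tool([
  [[20,15,50,0,0,0,0],[20,32,100,0,0,0,0],[20,50,150,10,0,0,0],[20,69,190,35,0,0,0],[20,69,208,60,0,0,0],[20,69,208,85,0,0,0],[20,69,208,100,0,0,0],[20,69,208,105,0,0,0],[20,69,208,107,0,0,0],[20,69,208,107,0,0,0]],
])

```text
clock: 12.85
position: [536.9, 330.5, 2.4]
ee_rot: [0.092, 0.996, 0.001, 0.001]
contact_force: [-0.2, 0.5, -3.4]
gripper_width: 34.4
grasp_force: 61.3
```

```bash
python3 -c "
from h import *
st()
w=arm.get_image('wrist'); cv2.imwrite('pics/w8.png',w[:,:,::-1])"
```

```text
t 12.85 stand xy [-67.8 298.2] z 2.4 yawerr -0.0 F [-0.18  0.54 -3.43] w 34.4 gf 61.3
```

View pics/w8.png

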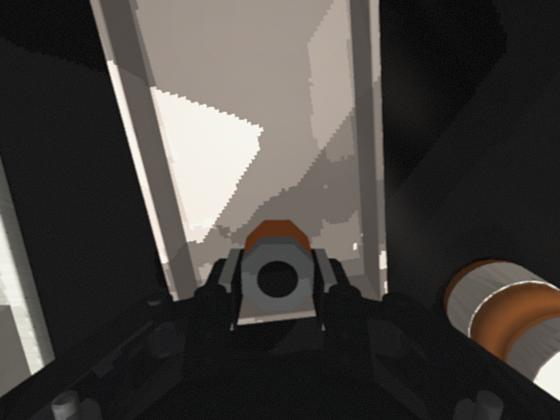

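The capsule is inside the white tray at (278,265), near its far wall, with clearance from the jar at (515,310). I'll lower and release it.

>>> servo_tool([
  [[20,0,0,2,0,0,0],[20,0,0,4,0,0,0],[20,0,0,5,0,0,0],[20,0,0,5,0,0,0]],
])

```text
clock: 13.4
position: [536.3, 330.3, -3.6]
ee_rot: [0.091, 0.996, -0.0, -0.0]
contact_force: [-0.0, -0.6, -4.1]
gripper_width: 34.3
grasp_force: 61.4
```

>>> servo_tool([
  [[20,0,0,1,0,0,0],[20,0,0,2,0,0,0],[20,0,0,2,0,0,0]],
])

```text
clock: 13.78
position: [536.4, 330.3, -3.7]
ee_rot: [0.091, 0.996, 0.0, 0.0]
contact_force: [-4.5, -1.1, 7.8]
gripper_width: 34.8
grasp_force: 62.7
```

>>> servo_tool([
  [[48,0,0,-1,0,0,0],[48,0,0,-1,0,0,0],[48,0,0,-1,0,0,0],[48,0,0,-20,0,0,0],[48,0,0,-60,0,0,0],[0,0,0,-100,0,0,0],[0,14,-60,-105,0,0,0],[0,28,-120,-105,0,0,0],[0,42,-180,-105,0,0,0],[0,42,-240,-105,0,0,0]],
])

```text
clock: 15.02
position: [450.0, 100.4, 99.6]
ee_rot: [0.091, 0.996, 0.0, 0.0]
contact_force: [1.4, -0.3, -0.8]
gripper_width: -0.2
grasp_force: 0.0
```

```bash
python3 -c "
from h import *
st()"
```

```text
t 15.03 stand xy [-111.2   56.1] z 99.6 yawerr 0.001 F [ 1.44 -0.27 -0.77] w -0.2 gf 0.0
```

>>> servo_tool([
  [[0,0,-14,15,0,0,0],[0,0,-27,32,0,0,0],[0,0,-27,35,0,0,0],[0,0,-27,38,0,0,0],[0,1,-27,41,0,0,0],[0,1,-27,44,0,0,0],[0,2,-27,47,0,0,0],[0,2,-27,50,0,0,0],[0,2,-27,53,0,0,0],[0,2,-27,56,0,0,0]],
])

```text
clock: 16.27
position: [444.9, 76.1, 44.8]
ee_rot: [0.091, 0.996, -0.0, 0.0]
contact_force: [-2.0, -3.2, 8.9]
gripper_width: 0.1
grasp_force: 4.4
```

>>> servo_tool([
  [[0,0,0,1,0,0,0],[0,0,0,2,0,0,0],[0,0,0,3,0,0,0]],
])

```text
clock: 16.65
position: [445.1, 76.1, 41.8]
ee_rot: [0.091, 0.996, -0.0, 0.001]
contact_force: [-1.6, -2.8, 7.7]
gripper_width: 0.0
grasp_force: 3.9
```

>>> servo_tool([
  [[0,0,0,1.5,0,0,0],[0,0,0,3,0,0,0],[0,0,0,4,0,0,0]],
])

```text
clock: 17.02
position: [445.5, 76.0, 39.2]
ee_rot: [0.09, 0.996, -0.001, 0.001]
contact_force: [-7.1, -3.8, 25.5]
gripper_width: 0.3
grasp_force: 12.7
```

>>> servo_tool([
  [[0,0,0,-45,0,0,0],[0,0,0,-92,0,0,0],[60,-40,-1,-92,0,0,0],[60,-80,-1.5,-92,0,0,0],[60,-111.5,-1.5,-90,0,0,0],[60,-111.5,-1.5,-75,0,0,0],[60,-111.5,-1.5,-55,0,0,0],[60,-111.5,-1.5,-38,0,0,0],[60,-111.5,-1.5,-28,0,0,0],[60,-111.5,-1.5,-26,0,0,0]],
])

```text
clock: 18.27
position: [553.1, 54.3, 61.9]
ee_rot: [0.091, 0.996, -0.0, -0.001]
contact_force: [-0.2, -0.3, 0.5]
gripper_width: 60.1
grasp_force: 0.0
```

```bash
python3 -c "
from h import *
st()"
```

```text
t 18.27 stand xy [-1.5 29.6] z 61.9 yawerr 0.001 F [-0.16 -0.29  0.53] w 60.1 gf 0.0
```

>>> servo_tool([
  [[60,-1.5,0,-2.5,0,0,0],[20,-1.5,0,-2.5,0,0,0],[20,-1.5,0,-2.5,0,0,0],[20,-1.5,0,-2.5,0,0,0],[20,-1.5,0,-2.5,0,0,0],[20,-1.5,0,-2.5,0,0,0]],
])

```text
clock: 19.02
position: [555.9, 53.9, 65.8]
ee_rot: [0.091, 0.996, 0.0, 0.001]
contact_force: [-1.8, 0.6, 6.4]
gripper_width: 34.3
grasp_force: 61.9
```

>>> servo_tool([
  [[20,0,0,-4,0,0,0],[20,0,0,-12,0,0,0],[20,0,0,-24,0,0,0],[20,0,0,-36,0,0,0],[20,0,0,-44,0,0,0],[20,0,0,-44,0,0,0],[20,0,0,-44,0,0,0],[20,0,0,-44,0,0,0]],
])

```text
clock: 20.02
position: [554.9, 53.6, 108.4]
ee_rot: [0.091, 0.996, -0.0, -0.001]
contact_force: [0.1, -0.4, -0.4]
gripper_width: 34.2
grasp_force: 61.2
```

```bash
python3 - <<'E'
from h import *
for i in range(4): st(); arm.get_image('wrist')
E
```

```text
t 20.02 stand xy [ 0.3 29.3] z 108.4 yawerr 0.0 F [ 0.05 -0.36 -0.41] w 34.2 gf 61.2
t 20.07 stand xy [ 0.4 29.3] z 108.5 yawerr 0.0 F [ 0.07  0.52 -1.51] w 34.3 gf 61.2
t 20.12 stand xy [ 0.5 29.3] z 108.5 yawerr 0.0 F [-0.55  0.96 -1.39] w 34.1 gf 61.2
t 20.18 stand xy [ 0.5 29.4] z 108.6 yawerr 0.0 F [-0.12 -0.26 -1.99] w 34.4 gf 61.2
```

```bash
cat >> h.py <<'E'
def weigh(n=12):
    f=[]
    for i in range(n): f.append(arm.read_state()['contact_force'][2]); arm.get_image('wrist')
    print('Fz mean',np.mean(f).round(2),'sem',(np.std(f)/n**.5).round(2)); st()
E
python3 -c "
from h import *
weigh()
for n,w in dict(g=(466.4,-316.4)).items(): print(w2s(w))
b=np.array([[568.0, -260.0], [566.0, -384.0], [365.0, -372.0], [366.0, -251.0]]); print(b[0]-b[3],b[1]-b[2])"
```

```text
Fz mean -0.93 sem 0.13
t 20.82 stand xy [ 0.7 29.4] z 108.9 yawerr 0.0 F [ 0.44  0.1  -1.63] w 34.3 gf 61.2
[ -19.20234424 -350.67477807]
[202.  -9.] [201. -12.]
```

Capsule 2 weighs 0.93 N, so it is empty and goes in the green tray.

>>> servo_tool([
  [[20,-6,-40,0,0,0,0],[20,-12,-90,0,0,0,0],[20,-20,-140,0,0,0,0],[20,-28,-190,0,0,0,0],[20,-36,-240,20,0,0,0],[20,-44,-290,40,0,0,0],[20,-48,-340,60,0,0,0],[20,-48,-371,85,0,0,0],[20,-48,-371,100,0,0,0],[20,-48,-371,104,0,0,0]],
])

```text
clock: 22.08
position: [534.2, -319.4, 3.7]
ee_rot: [0.092, 0.996, 0.0, -0.001]
contact_force: [-0.3, 0.5, -0.6]
gripper_width: 34.1
grasp_force: 61.2
```

```bash
python3 -c "
from h import *
st()
w=arm.get_image('wrist'); cv2.imwrite('pics/w9.png',w[:,:,::-1])
h=cv2.cvtColor(w,cv2.COLOR_RGB2HSV).astype(int); m=(h[...,0]>50)&(h[...,0]<75)&(h[...,1]>80)&(h[...,2]>30)
p=arm.camera_params('wrist')
# rim left/right extents by row
for r in (40,100,160,220,260):
    x=np.where(m[r])[0]; print(r,x.min() if len(x) else None,x.max() if len(x) else None,[w2s(ray(p,(u,r),35)).round(0).tolist() for u in (x.min(),x.max())] if len(x) else '')
"
```

```text
t 22.07 stand xy [  48.  -341.2] z 3.7 yawerr -0.0 F [-0.32  0.47 -0.58] w 34.1 gf 61.2
40 96 373 [[-56.0, -417.0], [-57.0, -300.0]]
100 113 424 [[-32.0, -414.0], [-33.0, -275.0]]
160 131 380 [[-6.0, -409.0], [-6.0, -291.0]]
220 148 402 [[24.0, -405.0], [24.0, -277.0]]
260 159 384 [[46.0, -402.0], [46.0, -284.0]]
```

>>> servo_tool([
  [[20,0,0,3,0,0,0],[20,0,0,5,0,0,0],[20,0,0,6,0,0,0],[20,0,0,6,0,0,0]],
])

```text
clock: 22.62
position: [535.0, -319.6, -0.9]
ee_rot: [0.091, 0.996, -0.0, 0.0]
contact_force: [0.1, -0.4, -1.3]
gripper_width: 34.1
grasp_force: 61.2
```

>>> servo_tool([
  [[20,0,0,1,0,0,0],[20,0,0,2,0,0,0],[20,0,0,2,0,0,0]],
])

```text
clock: 23.0
position: [535.1, -319.9, -1.8]
ee_rot: [0.091, 0.996, -0.0, 0.0]
contact_force: [-1.4, 2.0, 4.8]
gripper_width: 34.3
grasp_force: 62.0
```

>>> servo_tool([
  [[48,0,0,-1,0,0,0],[48,0,0,-1,0,0,0],[48,0,0,-1,0,0,0],[48,0,0,-25,0,0,0],[48,0,0,-70,0,0,0],[0,20,40,-105,0,0,0],[0,48,92,-105,0,0,0],[0,76,145,-105,0,0,0],[0,104,198,-105,0,0,0],[0,132,250,-105,0,0,0]],
])

```text
clock: 24.25
position: [450.0, -48.4, 102.1]
ee_rot: [0.092, 0.996, 0.0, 0.0]
contact_force: [1.5, 0.7, 0.5]
gripper_width: -0.2
grasp_force: 0.0
```

>>> servo_tool([
  [[0,26,61,0,0,0,0],[0,26,61,0,0,0,0]],
])

```text
clock: 24.5
position: [435.7, 18.0, 102.3]
ee_rot: [0.088, 0.996, 0.0, 0.0]
contact_force: [-0.6, -0.2, 0.6]
gripper_width: 0.1
grasp_force: 0.0
```

```bash
python3 -c "
from h import *
st()"
```

```text
t 24.5 stand xy [-110.4  -27.5] z 102.3 yawerr 0.007 F [-0.6  -0.25  0.57] w 0.1 gf 0.0
```

>>> servo_tool([
  [[0,0,-2,18,0,0,0],[0,0,-2,34,0,0,0],[0,0,-2,38,0,0,0],[0,0,-2,41,0,0,0],[0,1,-2,44,0,0,0],[0,1,-2,47,0,0,0],[0,2,-2,50,0,0,0],[0,2,-2,53,0,0,0],[0,2,-2,56,0,0,0],[0,2,-2,59,0,0,0]],
])

```text
clock: 25.75
position: [433.7, 12.4, 44.2]
ee_rot: [0.092, 0.996, -0.0, -0.0]
contact_force: [-4.8, -0.4, 10.5]
gripper_width: 0.1
grasp_force: 5.5
```

>>> servo_tool([
  [[0,0,0,1.5,0,0,0],[0,0,0,3,0,0,0],[0,0,0,4.5,0,0,0],[0,0,0,5.5,0,0,0]],
])

```text
clock: 26.25
position: [434.1, 12.3, 39.4]
ee_rot: [0.091, 0.996, -0.0, 0.0]
contact_force: [-6.9, -1.2, 19.7]
gripper_width: -0.1
grasp_force: 10.8
```

>>> servo_tool([
  [[0,0,0,1,0,0,0],[0,0,0,1,0,0,0]],
])

```text
clock: 26.5
position: [434.2, 12.3, 39.3]
ee_rot: [0.091, 0.996, -0.0, 0.0]
contact_force: [-7.5, -0.9, 23.7]
gripper_width: 0.3
grasp_force: 12.2
```

```bash
python3 -c "
from h import *
st()"
```

```text
t 26.5 stand xy [-110.8  -33.3] z 39.3 yawerr 0.001 F [-7.49 -0.92 23.7 ] w 0.3 gf 12.2
```

>>> servo_tool([
  [[0,0,0,-45,0,0,0],[0,0,0,-95,0,0,0],[60,-40,2,-95,0,0,0],[60,-80,3,-95,0,0,0],[60,-112.5,3,-92,0,0,0],[60,-112.5,3,-77,0,0,0],[60,-112.5,3,-57,0,0,0],[60,-112.5,3,-40,0,0,0],[60,-112.5,3,-30,0,0,0],[60,-112.5,3,-30,0,0,0]],
])

```text
clock: 27.75
position: [544.3, -4.6, 65.9]
ee_rot: [0.092, 0.996, -0.0, -0.001]
contact_force: [-0.5, 0.4, 0.6]
gripper_width: 59.7
grasp_force: 0.0
```

```bash
python3 -c "
from h import *
st()"
```

```text
t 27.75 stand xy [  0.5 -29.9] z 65.9 yawerr -0.0 F [-0.55  0.4   0.64] w 59.7 gf 0.0
```

>>> servo_tool([
  [[20,0,0,0,0,0,0],[20,0,0,0,0,0,0],[20,0,0,0,0,0,0],[20,0,0,0,0,0,0],[20,0,0,0,0,0,0]],
])

```text
clock: 28.38
position: [545.5, -4.4, 67.0]
ee_rot: [0.091, 0.996, 0.0, 0.001]
contact_force: [-1.0, -0.4, 4.6]
gripper_width: 34.4
grasp_force: 62.8
```

>>> servo_tool([
  [[20,0,0,-4,0,0,0],[20,0,0,-12,0,0,0],[20,0,0,-24,0,0,0],[20,0,0,-36,0,0,0],[20,0,0,-44,0,0,0],[20,0,0,-44,0,0,0],[20,0,0,-44,0,0,0]],
])

```text
clock: 29.25
position: [544.5, -4.4, 110.1]
ee_rot: [0.092, 0.996, -0.0, -0.0]
contact_force: [0.5, 0.4, -3.1]
gripper_width: 34.3
grasp_force: 62.1
```

```bash
python3 -c "
from h import *
weigh(9)"
```

```text
Fz mean -2.85 sem 0.13
t 29.7 stand xy [  1.2 -29.6] z 110.3 yawerr 0.0 F [-0.38 -0.32 -2.51] w 34.4 gf 62.1
```

Capsule 3 weighs 2.85 N, so it is full. It goes in the white tray, slot B.

>>> servo_tool([
  [[20,14,40,0,0,0,0],[20,31,90,0,0,0,0],[20,48,140,0,0,0,0],[20,65,190,0,0,0,0],[20,82,240,10,0,0,0],[20,98,285,30,0,0,0],[20,114.5,321.5,50,0,0,0],[20,114.5,321.5,80,0,0,0],[20,114.5,321.5,100,0,0,0],[20,114.5,321.5,106,0,0,0]],
])

```text
clock: 30.95
position: [490.3, 332.0, 2.9]
ee_rot: [0.091, 0.996, -0.001, -0.001]
contact_force: [-0.2, 0.4, -2.0]
gripper_width: 34.3
grasp_force: 62.0
```

>>> servo_tool([
  [[20,0,0,2,0,0,0],[20,0,0,4,0,0,0],[20,0,0,5,0,0,0],[20,0,0,6,0,0,0],[20,0,0,6,0,0,0]],
])

```text
clock: 31.58
position: [491.5, 332.8, 0.0]
ee_rot: [0.091, 0.996, 0.001, 0.001]
contact_force: [-2.4, -1.9, 4.8]
gripper_width: 34.2
grasp_force: 62.9
```

```bash
python3 -c "
from h import *
st()"
```

```text
t 31.57 stand xy [-112.9  292.3] z 0.0 yawerr 0.0 F [-2.42 -1.86  4.81] w 34.2 gf 62.9
```

>>> servo_tool([
  [[48,0,0,-1,0,0,0],[48,0,0,-1,0,0,0],[48,0,0,-1,0,0,0],[48,0,0,-25,0,0,0],[48,0,0,-70,0,0,0],[0,0,-40,-105,0,0,0],[0,0,-100,-105,0,0,0],[0,-1,-160,-105,0,0,0],[0,-1,-220,-105,0,0,0],[0,-2,-280,-105,0,0,0]],
])

```text
clock: 32.83
position: [441.4, 55.3, 103.6]
ee_rot: [0.091, 0.996, 0.0, 0.0]
contact_force: [1.2, -0.5, -0.1]
gripper_width: 0.4
grasp_force: 0.0
```

>>> servo_tool([
  [[0,-1,-50,0,0,0,0],[0,-1,-102,0,0,0,0],[0,-1,-102,0,0,0,0]],
])

```text
clock: 33.2
position: [423.0, -46.1, 103.3]
ee_rot: [0.094, 0.996, -0.0, -0.0]
contact_force: [0.7, 0.6, -0.4]
gripper_width: -0.1
grasp_force: 0.0
```

```bash
python3 -c "
from h import *
st()"
```

```text
t 33.2 stand xy [-111.1  -92.8] z 103.3 yawerr -0.005 F [ 0.67  0.56 -0.39] w -0.1 gf 0.0
```

>>> servo_tool([
  [[0,-1,2,18,0,0,0],[0,-1,2,34,0,0,0],[0,-1,2,39,0,0,0],[0,-1,2,42,0,0,0],[0,0,2,45,0,0,0],[0,0,2,48,0,0,0],[0,1,2,51,0,0,0],[0,1,2,54,0,0,0],[0,1,2,57,0,0,0],[0,1,2,60,0,0,0]],
])

```text
clock: 34.45
position: [423.9, -41.0, 44.6]
ee_rot: [0.091, 0.996, 0.0, 0.0]
contact_force: [-2.5, 1.1, 7.6]
gripper_width: -0.3
grasp_force: 4.6
```

>>> servo_tool([
  [[0,0,0,1.5,0,0,0],[0,0,0,3,0,0,0],[0,0,0,4.5,0,0,0],[0,0,0,6,0,0,0]],
])

```text
clock: 34.95
position: [424.4, -41.1, 39.3]
ee_rot: [0.091, 0.996, -0.0, 0.001]
contact_force: [-7.6, 1.7, 22.6]
gripper_width: 0.4
grasp_force: 12.0
```

```bash
python3 -c "
from h import *
st()"
```

```text
t 34.95 stand xy [-110.7  -87.7] z 39.3 yawerr 0.002 F [-7.59  1.66 22.63] w 0.4 gf 12.0
```

>>> servo_tool([
  [[0,0,0,-45,0,0,0],[0,0,0,-95,0,0,0],[60,-40,-1,-95,0,0,0],[60,-80,-2.5,-95,0,0,0],[60,-112,-2.5,-92,0,0,0],[60,-112,-2.5,-77,0,0,0],[60,-112,-2.5,-57,0,0,0],[60,-112,-2.5,-40,0,0,0],[60,-112,-2.5,-30,0,0,0],[60,-112,-2.5,-30,0,0,0]],
])

```text
clock: 36.2
position: [532.6, -64.2, 66.9]
ee_rot: [0.091, 0.996, -0.0, -0.001]
contact_force: [-0.3, 0.1, 0.5]
gripper_width: 59.9
grasp_force: 0.0
```

```bash
python3 -c "
from h import *
st()"
```

```text
t 36.2 stand xy [ -0.1 -90.6] z 66.9 yawerr 0.0 F [-0.27  0.06  0.54] w 59.9 gf 0.0
```

>>> servo_tool([
  [[20,0,0.5,0,0,0,0],[20,0,0.5,0,0,0,0],[20,0,0.5,0,0,0,0],[20,0,0.5,0,0,0,0],[20,0,0.5,0,0,0,0]],
])

```text
clock: 36.83
position: [534.1, -63.7, 68.3]
ee_rot: [0.091, 0.996, 0.0, 0.001]
contact_force: [-1.3, 0.4, 6.5]
gripper_width: 34.1
grasp_force: 62.0
```

>>> servo_tool([
  [[20,0,0,-4,0,0,0],[20,0,0,-12,0,0,0],[20,0,0,-24,0,0,0],[20,0,0,-36,0,0,0],[20,0,0,-44,0,0,0],[20,0,0,-44,0,0,0],[20,0,0,-44,0,0,0]],
])

```text
clock: 37.7
position: [533.1, -63.8, 111.1]
ee_rot: [0.092, 0.996, 0.0, -0.0]
contact_force: [0.7, 0.2, -1.2]
gripper_width: 34.3
grasp_force: 61.2
```

```bash
python3 -c "
from h import *
weigh(9)"
```

```text
Fz mean -0.95 sem 0.19
t 38.15 stand xy [  0.7 -90.1] z 111.3 yawerr 0.0 F [ 0.02 -0.45 -1.39] w 34.2 gf 61.2
```

Capsule 4 weighs 0.95 N, so it is empty. It goes in the green tray, slot B.

>>> servo_tool([
  [[20,0,-40,0,0,0,0],[20,-1,-90,0,0,0,0],[20,-2,-140,0,0,0,0],[20,-3,-190,20,0,0,0],[20,-3,-235,45,0,0,0],[20,-3,-257.5,70,0,0,0],[20,-3,-257.5,95,0,0,0],[20,-3,-257.5,104,0,0,0],[20,-3,-257.5,107,0,0,0],[20,-3,-257.5,107,0,0,0]],
])

```text
clock: 39.4
position: [490.3, -317.4, 5.2]
ee_rot: [0.091, 0.996, -0.0, 0.001]
contact_force: [0.3, -0.3, -1.1]
gripper_width: 34.1
grasp_force: 61.2
```

>>> servo_tool([
  [[20,0,0,2,0,0,0],[20,0,0,3.5,0,0,0],[20,0,0,5,0,0,0],[20,0,0,5,0,0,0]],
])

```text
clock: 39.9
position: [489.9, -317.6, 0.8]
ee_rot: [0.091, 0.996, -0.0, 0.0]
contact_force: [-2.3, 0.6, 5.7]
gripper_width: 34.1
grasp_force: 62.0
```

```bash
python3 -c "
from h import *
st()"
```

```text
t 39.9 stand xy [   4.1 -347.5] z 0.8 yawerr 0.001 F [-2.31  0.56  5.71] w 34.1 gf 62.0
```

>>> servo_tool([
  [[48,0,0,-1,0,0,0],[48,0,0,-1,0,0,0],[48,0,0,-1,0,0,0],[48,0,0,-25,0,0,0],[48,0,0,-75,0,0,0],[70,-40,10,-100,0,0,0],[70,-85,30,-120,0,0,0],[70,-125,50,-120,0,0,0],[70,-152,62,-120,0,0,0],[70,-152,62,-120,0,0,0]],
])

```text
clock: 41.15
position: [651.7, -283.3, 118.1]
ee_rot: [0.091, 0.996, 0.0, -0.0]
contact_force: [-0.3, -0.4, 0.5]
gripper_width: 70.2
grasp_force: 0.0
```

```bash
python3 -c "
from h import *
st()
t=arm.get_image('top'); cv2.imwrite('pics/t10.png',t[:,:,::-1])
p=arm.camera_params('wrist'); w=arm.get_image('wrist'); cv2.imwrite('pics/w10.png',w[:,:,::-1])
o=np.hstack([cv2.resize(t[140:320,100:460],(400,200)),cv2.resize(w,(400,300))[:200]*0]); 
o=np.zeros((600,800,3),np.uint8); o[:300]=cv2.resize(t[165:315,80:480],(800,300),interpolation=cv2.INTER_CUBIC); o[300:,:400]=cv2.resize(w,(400,300)); s=arm.get_image('side'); o[300:,400:]=cv2.resize(s,(400,300))
cv2.imwrite('pics/c10.png',o[:,:,::-1])"
```

```text
t 41.15 stand xy [ 157.  -284.4] z 118.1 yawerr 0.002 F [-0.3  -0.38  0.51] w 70.2 gf 0.0
```

View pics/c10.png

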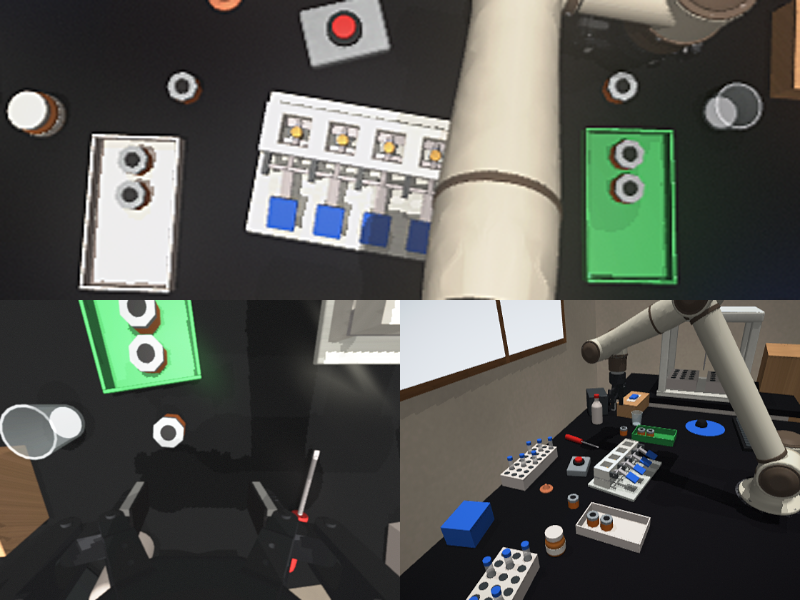

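The two full capsules stand in the white tray at (135,160) and (133,194), and the two empty ones in the green tray at (628,155) and (630,188). All wells are empty. The right-hand loose capsule has been knocked aside to (622,86), and the left one is unmoved at (182,86). I'll measure the moved one from the wrist view.

```bash
cat > lid.py <<'E'
from h import *
import sys
def lid(w,p,box):
    h=cv2.cvtColor(w,cv2.COLOR_RGB2HSV).astype(int); m=(h[...,1]<60)&(h[...,2]>90)
    x0,x1,y0,y1=box; k=np.zeros_like(m); k[y0:y1,x0:x1]=1
    c,a,l=max(blobs(m&k,50),key=lambda t:t[1])
    cn=max(cv2.findContours(l.astype(np.uint8),0,2)[0],key=cv2.contourArea)[:,0,:]
    Q=np.array([ray(p,u,36)[:2] for u in cv2.convexHull(cn)[:,0,:].astype(float)])
    r=cv2.minAreaRect(Q.astype(np.float32))
    dense=Q; best=[]
    for a_ in np.radians(np.arange(0,45,1)):  # width over 4 flat pairs
        ws=[np.ptp(Q@[np.cos(a_+k*np.pi/4),np.sin(a_+k*np.pi/4)]) for k in range(4)]; best.append(np.mean(ws))
    cen,rad=cv2.minEnclosingCircle(Q.astype(np.float32))
    i=int(np.argmin(best)); print('lid',np.round(cen,1),'r',round(rad,1),'flat dir world deg',i,'stand',round((i-np.degrees(TH))%45,1),'w',round(best[i],1),round(max(best),1),'stand xy',w2s(cen).round(1))
    return cen
E
python3 - <<'E'
from lid import *
w=cv2.imread('pics/w10.png')[:,:,::-1].copy(); p=arm.camera_params('wrist')
lid(w,p,(205,270,150,220))
print(ray(arm.camera_params('top'),(391,207.5),36))
st()
E
```

```text
lid [ 625.4 -316.6] r 20.3 flat dir world deg 30 stand 40.5 w 38.0 40.2 stand xy [ 137.2 -321.9]
[ 624.537363   -314.86408881   36.        ]
t 41.3 stand xy [ 154.9 -285.8] z 119.0 yawerr -0.0 F [0.15 0.65 0.51] w 69.8 gf 0.0
```

>>> servo_tool([
  [[60,10,-20,0,0,0,0],[60,19,-36.5,10,0,0,0],[60,19,-36.5,40,0,0,0],[60,19,-36.5,70,0,0,0],[60,19,-36.5,95,0,0,0],[60,19,-36.5,115,0,0,0],[60,19,-36.5,122,0,0,0],[60,19,-36.5,126,0,0,0],[60,19,-36.5,126,0,0,0]],
])

```text
clock: 42.42
position: [625.3, -316.9, -6.0]
ee_rot: [0.091, 0.996, -0.0, 0.001]
contact_force: [0.3, -0.3, 0.3]
gripper_width: 59.9
grasp_force: 0.0
```

```bash
python3 - <<'E'
from lid import *
st()
p=arm.camera_params('wrist');w=arm.get_image('wrist'); cv2.imwrite('pics/w11.png',w[:,:,::-1])
lid(w,p,(225,335,190,340))
E
```

```text
t 42.42 stand xy [ 137.1 -322.2] z -6.0 yawerr 0.0 F [ 0.33 -0.28  0.3 ] w 59.9 gf 0.0
lid [ 625.1 -315.3] r 21.0 flat dir world deg 30 stand 40.5 w 38.2 40.3 stand xy [ 136.6 -320.7]
```

>>> servo_tool([
  [[20,0,1,0,0,0,0],[20,0,1,0,0,0,0],[20,0,1,0,0,0,0],[20,0,1,0,0,0,0],[20,0,1,0,0,0,0]],
])

```text
clock: 43.1
position: [625.9, -315.9, -5.2]
ee_rot: [0.091, 0.996, -0.0, 0.001]
contact_force: [-1.2, 1.6, 5.6]
gripper_width: 34.4
grasp_force: 60.6
```

>>> servo_tool([
  [[20,0,0,-4,0,0,0],[20,0,0,-14,0,0,0],[20,0,0,-30,0,0,0],[20,0,0,-50,0,0,0],[20,0,0,-60,0,0,0],[20,0,0,-60,0,0,0],[20,0,0,-60,0,0,0]],
])

```text
clock: 43.98
position: [624.5, -315.4, 52.6]
ee_rot: [0.092, 0.996, 0.0, -0.001]
contact_force: [0.8, 0.7, -3.2]
gripper_width: 34.8
grasp_force: 60.1
```

```bash
python3 -c "
from h import *
weigh(9)"
```

```text
Fz mean -3.43 sem 0.09
t 44.42 stand xy [ 136.7 -321.1] z 53.2 yawerr 0.0 F [-0.17  0.76 -2.64] w 34.5 gf 60.1
```

Weight 3.43 N: full, so it goes across to the white tray, slot C.

>>> servo_tool([
  [[20,0,0,-35,0,0,0],[20,0,20,-70,0,0,0],[20,22,65,-72,0,0,0],[20,45,112,-72,0,0,0],[20,68,160,-72,0,0,0],[20,91,208,-72,0,0,0],[20,115,256,-72,0,0,0],[20,138,304,-72,0,0,0],[20,162,352,-72,0,0,0],[20,185,400,-72,0,0,0]],
])

```text
clock: 45.68
position: [515.6, 113.0, 126.0]
ee_rot: [0.091, 0.996, 0.0, 0.001]
contact_force: [0.7, 0.6, -2.0]
gripper_width: 34.4
grasp_force: 60.7
```

```bash
python3 -c "
from h import *
st()"
```

```text
t 45.67 stand xy [-49.1  80.5] z 126.0 yawerr 0.0 F [ 0.71  0.62 -1.99] w 34.4 gf 60.7
```

>>> servo_tool([
  [[20,30,55,0,0,0,0],[20,58,110,0,0,0,0],[20,85,160,20,0,0,0],[20,110,200,45,0,0,0],[20,110,205,75,0,0,0],[20,110,205,100,0,0,0],[20,110,205,115,0,0,0],[20,110,205,121,0,0,0],[20,110,205,123,0,0,0],[20,110,205,123,0,0,0]],
])

```text
clock: 46.92
position: [445.8, 333.3, 3.2]
ee_rot: [0.092, 0.996, 0.001, 0.001]
contact_force: [-1.0, -0.3, -3.6]
gripper_width: 34.3
grasp_force: 60.8
```

>>> servo_tool([
  [[20,0,0,1.5,0,0,0],[20,0,0,3,0,0,0],[20,0,0,4,0,0,0],[20,0,0,4,0,0,0]],
])

```text
clock: 47.42
position: [445.3, 333.0, -1.3]
ee_rot: [0.091, 0.996, -0.0, 0.0]
contact_force: [-1.5, -0.5, -0.4]
gripper_width: 34.0
grasp_force: 61.1
```

```bash
python3 -c "
from h import *
st()"
```

```text
t 47.42 stand xy [-158.3  284. ] z -1.3 yawerr 0.0 F [-1.48 -0.52 -0.41] w 34.0 gf 61.1
```

>>> servo_tool([
  [[48,0,0,0,0,0,0],[48,0,0,0,0,0,0],[48,0,0,-1,0,0,0],[48,0,0,-25,0,0,0],[48,0,0,-75,0,0,0],[60,-40,-8,-110,0,0,0],[60,-90,-16,-120,0,0,0],[60,-140,-24,-120,0,0,0],[60,-185,-29,-120,0,0,0],[60,-195,-29,-120,0,0,0]],
])

```text
clock: 48.68
position: [633.8, 267.4, 117.7]
ee_rot: [0.093, 0.996, -0.0, 0.0]
contact_force: [-0.9, -0.1, -0.3]
gripper_width: 59.8
grasp_force: 0.0
```

```bash
python3 - <<'E'
from lid import *
st()
p=arm.camera_params('wrist');w=arm.get_image('wrist'); cv2.imwrite('pics/w12.png',w[:,:,::-1])
K,R,t=[np.array(p[k]) for k in('intrinsics','R','t')]; q=K@(R@np.array([631.6,268.9,36])+t); u,v=(q[:2]/q[2]).astype(int); print(u,v)
lid(w,p,(u-45,u+45,v-45,v+45))
E
```

```text
t 48.67 stand xy [ 39.  253.9] z 117.7 yawerr -0.003 F [-0.88 -0.08 -0.34] w 59.8 gf 0.0
277 202Traceback (most recent call last):
  File "<stdin>", line 5, in <module>
  File "lid.py", line 6, in lid
    c,a,l=max(blobs(m&k,50),key=lambda t:t[1])
          ~~~^^^^^^^^^^^^^^^^^^^^^^^^^^^^^^^^^
ValueError: max() iterable argument is empty
```

```bash
sed -i 's/def lid(w,p,box):/def lid(w,p,box,V=90):/; s/>90)$/>V)/' lid.py; python3 - <<'E'
from lid import *
p=arm.camera_params('wrist');w=cv2.imread('pics/w12.png')[:,:,::-1].copy()
h=cv2.cvtColor(w,cv2.COLOR_RGB2HSV).astype(int)
c=h[140:270,215:340]; print(np.percentile(c[...,2],[5,25,50,75,95]))
o=(h[...,0]<18)&(h[...,1]>120)&(h[...,2]>35)
for b in blobs(o,30): print('orange',b[0].round(),b[1])
for V in (40,55,70):
    try: lid(w,p,(225,330,150,250),V)
    except Exception as e: print(V,'none')
E
```

```text
[10. 15. 19. 25. 84.]
orange [314.  36.] 285
orange [313.  89.] 72
orange [482. 117.] 960
orange [279. 183.] 209
orange [256. 318.] 1469
orange [ 68. 319.] 701
lid [633.9 268.3] r 20.1 flat dir world deg 21 stand 31.5 w 37.7 39.6 stand xy [ 38.9 254.7]
lid [633.6 268.6] r 19.8 flat dir world deg 21 stand 31.5 w 37.1 39.2 stand xy [ 38.6 255. ]
lid [634.1 269.1] r 19.2 flat dir world deg 21 stand 31.5 w 36.0 37.8 stand xy [ 39.  255.6]
```

>>> servo_tool([
  [[60,0,1,15,0,0,0.12],[60,0,1,40,0,0,0.236],[60,0,1,70,0,0,0.236],[60,0,1,95,0,0,0.236],[60,0,1,114,0,0,0.236],[60,0,1,121,0,0,0.236],[60,0,1,125,0,0,0.236],[60,0,1,125,0,0,0.236]],
])

```text
clock: 49.72
position: [632.2, 270.1, -6.0]
ee_rot: [0.208, 0.978, 0.0, 0.0]
contact_force: [-0.1, 0.1, 0.3]
gripper_width: 60.2
grasp_force: 0.0
```

```bash
python3 - <<'E'
from lid import *
st()
p=arm.camera_params('wrist');w=arm.get_image('wrist'); cv2.imwrite('pics/w13.png',w[:,:,::-1])
lid(w,p,(225,335,190,330),50)
E
```

```text
t 49.73 stand xy [ 36.9 256.3] z -6.0 yawerr -0.236 F [-0.12  0.14  0.33] w 60.2 gf 0.0
lid [633.2 268.9] r 21.4 flat dir world deg 21 stand 31.5 w 39.1 41.5 stand xy [ 38.1 255.3]
```

Centred and aligned. I'll grip, lift and turn back.

>>> servo_tool([
  [[20,0,0,0,0,0,0],[20,0,0,0,0,0,0],[20,0,0,0,0,0,0],[20,0,0,0,0,0,0],[20,0,0,0,0,0,0]],
])

```text
clock: 50.4
position: [632.5, 270.2, -5.5]
ee_rot: [0.208, 0.978, 0.0, 0.001]
contact_force: [-0.2, 0.1, 5.8]
gripper_width: 34.2
grasp_force: 61.9
```

>>> servo_tool([
  [[20,0,0,-4,0,0,0],[20,0,0,-14,0,0,0],[20,0,0,-30,0,0,-0.12],[20,0,0,-50,0,0,-0.236],[20,0,0,-60,0,0,-0.236],[20,0,0,-60,0,0,-0.236],[20,0,0,-60,0,0,-0.236]],
])

```text
clock: 51.28
position: [631.3, 269.5, 52.5]
ee_rot: [0.092, 0.996, -0.0, -0.001]
contact_force: [-0.6, 0.4, -0.9]
gripper_width: 34.3
grasp_force: 61.2
```

```bash
python3 -c "
from h import *
weigh(9)"
```

```text
Fz mean -0.92 sem 0.1
t 51.73 stand xy [ 36.6 255.9] z 53.2 yawerr 0.0 F [ 0.45  0.66 -1.32] w 34.2 gf 61.2
```

Weight 0.92 N: empty, so it goes in the green tray, slot C.

>>> servo_tool([
  [[20,0,0,-35,0,0,0],[20,2,-20,-70,0,0,0],[20,8,-70,-72,0,0,0],[20,15,-122,-72,0,0,0],[20,22,-174,-72,0,0,0],[20,29,-226,-72,0,0,0],[20,36,-278,-72,0,0,0],[20,43,-330,-72,0,0,0],[20,50,-382,-72,0,0,0],[20,57,-434,-72,0,0,0]],
])

```text
clock: 52.98
position: [496.3, -148.0, 125.8]
ee_rot: [0.091, 0.996, 0.0, 0.001]
contact_force: [0.2, -0.3, -0.9]
gripper_width: 34.3
grasp_force: 61.2
```

```bash
python3 -c "
from h import *
st()"
```

```text
t 52.98 stand xy [ -20.5 -179.6] z 125.8 yawerr 0.0 F [ 0.16 -0.33 -0.89] w 34.3 gf 61.2
```

>>> servo_tool([
  [[20,8,-55,0,0,0,0],[20,16,-110,10,0,0,0],[20,22,-160,40,0,0,0],[20,22,-174,70,0,0,0],[20,22,-174,100,0,0,0],[20,22,-174,115,0,0,0],[20,22,-174,121,0,0,0],[20,22,-174,124,0,0,0],[20,22,-174,124,0,0,0]],
])

```text
clock: 54.1
position: [444.2, -313.5, 2.2]
ee_rot: [0.091, 0.996, -0.0, 0.001]
contact_force: [0.4, -0.1, -1.7]
gripper_width: 34.3
grasp_force: 61.2
```

>>> servo_tool([
  [[20,0,0,1,0,0,0],[20,0,0,2,0,0,0],[20,0,0,3,0,0,0],[20,0,0,3,0,0,0]],
])

```text
clock: 54.6
position: [443.6, -313.6, -1.5]
ee_rot: [0.091, 0.996, -0.0, 0.0]
contact_force: [-0.1, 0.2, -0.1]
gripper_width: 34.2
grasp_force: 61.3
```

```bash
python3 -c "
from h import *
st()"
```

```text
t 54.6 stand xy [ -42.2 -352.1] z -1.5 yawerr 0.0 F [-0.12  0.19 -0.06] w 34.2 gf 61.3
```

>>> servo_tool([
  [[48,0,0,0,0,0,0],[48,0,0,0,0,0,0],[48,0,0,-1,0,0,0],[48,0,0,-25,0,0,0],[48,0,0,-75,0,0,0],[0,-15,20,-115,0,0,0],[0,-40,70,-125,0,0,0],[0,-65,120,-125,0,0,0],[0,-90,175,-125,0,0,0],[0,-115,230,-125,0,0,0]],
])

```text
clock: 55.85
position: [599.3, -106.8, 123.7]
ee_rot: [0.092, 0.996, -0.0, 0.0]
contact_force: [0.4, -0.8, -0.4]
gripper_width: 0.3
grasp_force: 0.0
```

>>> servo_tool([
  [[0,-25,55,0,0,0,0],[0,-50,110,0,0,0,0],[0,-75,160,0,0,0,0],[0,-76,179,10,0,0,0],[0,-76,179,35,0,0,0],[0,-76,179,50,0,0,0],[0,-76,179,50,0,0,0]],
])

```text
clock: 56.72
position: [704.3, 52.8, 71.7]
ee_rot: [0.092, 0.996, -0.001, -0.002]
contact_force: [1.0, -0.7, 1.0]
gripper_width: 0.3
grasp_force: 0.0
```

```bash
python3 - <<'E'
from h import *
st()
t=arm.get_image('top'); s=arm.get_image('side'); w=arm.get_image('wrist')
o=np.zeros((600,800,3),np.uint8); o[:300]=cv2.resize(t[165:315,80:480],(800,300),interpolation=cv2.INTER_CUBIC); o[300:,:400]=cv2.resize(s[200:350,200:400],(400,300),interpolation=cv2.INTER_CUBIC); o[300:,400:]=cv2.resize(w,(400,300))
cv2.imwrite('pics/c14.png',o[:,:,::-1])
E
```

```text
t 56.73 stand xy [147.5  55.7] z 71.7 yawerr -0.001 F [ 1.   -0.74  0.96] w 0.3 gf 0.0
```

View pics/c14.png

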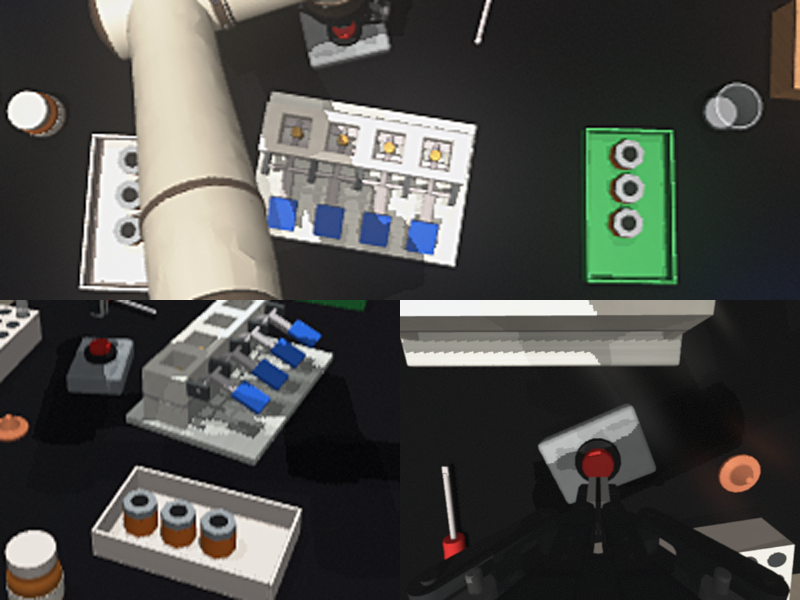

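All six capsules stand in their trays: three white, at (140,515), (178,522) and (217,533) in the side view, and three green, at (628,155), (628,188) and (628,222). The fingers point at the red button at (598,463). I'll press it.

>>> servo_tool([
  [[0,-1,1,20,0,0,0],[0,-1,1,38,0,0,0],[0,-1,1,43,0,0,0],[0,-1,1,46,0,0,0],[0,-1,1,48,0,0,0],[0,-1,1,50,0,0,0]],
])

```text
clock: 57.62
position: [707.4, 54.7, 24.0]
ee_rot: [0.091, 0.996, 0.0, 0.001]
contact_force: [0.5, 1.2, 2.2]
gripper_width: 0.1
grasp_force: 0.9
```

>>> servo_tool([
  [[0,0,0,1,0,0,0],[0,0,0,2,0,0,0],[0,0,0,2,0,0,0]],
])

```text
clock: 58.0
position: [707.4, 54.7, 22.0]
ee_rot: [0.091, 0.996, 0.0, 0.001]
contact_force: [-0.1, 0.1, 3.1]
gripper_width: -0.0
grasp_force: 1.5
```

>>> servo_tool([
  [[0,0,0,1,0,0,0],[0,0,0,2.5,0,0,0],[0,0,0,4,0,0,0],[0,0,0,5,0,0,0],[0,0,0,5,0,0,0]],
])

```text
clock: 58.62
position: [707.4, 54.7, 18.7]
ee_rot: [0.091, 0.996, -0.0, 0.001]
contact_force: [-4.0, 1.5, 10.9]
gripper_width: 0.2
grasp_force: 5.5
```

>>> servo_tool([
  [[0,0,0,1,0,0,0],[0,0,0,2,0,0,0],[0,0,0,2,0,0,0]],
])

```text
clock: 59.0
position: [707.5, 54.7, 18.5]
ee_rot: [0.091, 0.996, -0.0, 0.001]
contact_force: [-6.0, 1.6, 17.4]
gripper_width: 0.2
grasp_force: 8.7
```

>>> servo_tool([
  [[0,0,0,-5,0,0,0],[0,0,0,-30,0,0,0],[0,0,0,-80,0,0,0],[0,0,0,-120,0,0,0],[0,0,0,-120,0,0,0],[0,0,0,-120,0,0,0]],
])

```text
clock: 59.75
position: [705.9, 54.5, 132.7]
ee_rot: [0.092, 0.996, -0.0, -0.001]
contact_force: [-0.6, -0.5, -0.3]
gripper_width: -0.1
grasp_force: 0.0
```

```bash
python3 -c "
from h import *
st(); print(arm.job_done())"
```

```text
t 59.75 stand xy [148.7  57.7] z 132.7 yawerr -0.0 F [-0.63 -0.54 -0.32] w -0.1 gf 0.0
the job is handed in; nothing more can be done
None
```

All six capsules are sorted by weight (three full in the white tray, three empty in the green), the red button was then pressed to its stop, and the job was handed in at about 60 s; no verdict was shown.

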